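# Bring the red pot round on the paint carousel and open it

### The job

Turn the paint carousel by pushing on one of its wooden arms with a fingertip, either way round, until the red pot stands in line with the white arrow on the dark base. Only then push the blue tab of the red pot's cover anticlockwise (seen from above) until the cover is swung well aside and the pot is open, with the pot still in line with the arrow. Do not push on the pots themselves, grasp or lift nothing, leave the jar, dish and stamp where they are, and finish clear of everything.

Things in the scene. Friction and masses are not known exactly. Their poses are not given: they have to be found in the camera images.
- stand: Fixed dark round wooden base of the carousel, radius 165 mm, top 12 mm above the table, with a 62 mm wide tongue of the same height reaching 225 mm from the axis on its -x side; origin in the centre of its underside. The white arrow is painted on that tongue and points at the axis. Above it the wheel turns.
- axis (a point): Point on the carousel's vertical axis, 62 mm above the table. The wheel on it: a pale wooden disc (radius 100 mm, 36 to 46 mm above the table), a steel hub (radius 18, top at 78 mm), four pots and four wooden arms. The arms lie midway between the pots, at 45, 135, 225 and 315 degrees from the red pot's direction.
- spoke_end (a point): Outer end of one wooden arm, the next one anticlockwise (seen from above) from the red pot, 150 mm from the axis. The four arms are alike: level round bars 14 mm thick, heights 55 to 69 mm above the table, running radially from the hub to 157 mm from the axis, so the outer 57 mm stands free beyond the pale disc.
- arrow_spot (a point): The place where the middle of the red pot belongs: 72 mm from the axis in the direction of the white arrow, 62 mm above the table. The white arrow (63 mm long) is painted on the base and its tongue, 155 to 218 mm from the axis, and points at the axis. It roughly faces the robot.
- red_pot: The red pot on the wheel, radius 24 mm, from 46 to 90 mm above the table (origin in the centre of its underside), 72 mm from the axis. It is the only pot with a swing cover. It may not be pushed on.
- green_pot: Green closed pot on the wheel, radius 25.5 mm, 46 to 88 mm above the table, 72 mm from the axis; origin in the centre of its underside. Fixed to the wheel, not to be pushed on.
- yellow_pot: Yellow closed pot, like the green one, opposite the red pot.
- black_pot: Black closed pot, like the green one, opposite the green pot.
- red_middle (a point): Middle of the red pot, 62 mm above the table. It coincides with arrow_spot when the pot is in line with the arrow.
- wheel (a joint): Turn of the wheel about its vertical axis, rad, growing anticlockwise seen from above. 0 (or any whole turn, 6.283) = red pot in line with the arrow. It turns freely both ways, does not coast, and stays where it is left; pushing an arm near its end takes about 1.5 N, and the wheel's friction is many times that of the cover.
- cover (a joint): Swing of the red pot's flat cover about a vertical pin, rad: 0 = over the pot (stop), 1.5 = wide open (stop), growing anticlockwise seen from above, relative to the wheel. It stays where it is left and takes about 0.2 N at the tab.
- cover_pin (a point): The cover's vertical pivot pin, 30 mm from the wheel axis towards the red pot, 98 mm above the table.
- cover_tab (a point): Centre of the blue tab at the free end of the cover's flat arm, 98 mm from the pin, 98 mm above the table; closed, it lies about 128 mm from the wheel axis, straight outward beyond the pot. The tab is 34 mm long (along the arm), 10 wide, 12 high (92 to 104 mm above the table). Cover disc: radius 26 mm, red. A fingertip at 80 mm height passes over the arms.
- jar_middle (a point): Middle of a loose green glass jar with white cap, radius 28 mm, 65 mm high, standing near the carousel; 32 mm above its underside. Leave alone.
- dish_middle (a point): Middle of a loose blue bowl, rim radius 40 mm, 35 mm high; 18 mm above its underside. Leave alone.
- stamp_middle (a point): Middle of a loose wooden block stamp, 60 x 45 mm, 18 mm thick with an upright grip to 56 mm height; 20 mm above its underside. Leave alone.

How it is judged:
By the outcome, as a careful person would: the job done as asked, in the order asked, and still so for the second after the job is handed in, with the robot touching nothing.
It also fails if it takes over 56 s, if anything falls off the work surface, if the arm or the gripper's body presses on something with over 40 N, if the wrist force passes 120 N, or if a joint passes its speed limit or range.

### The arm

A 6-joint arm with a two-finger parallel gripper is mounted at the origin on the work surface. World frame = base frame: x ahead of the robot, y to its left, z up, the work surface at z = 0. Lengths are in mm, angles in rad, forces in N, time in s.
With the tool pointing down it reaches from about 425 to 925 mm from the base axis. Payload 12.5 kg.
Tool frame: the origin (TCP) lies at the very end of the fingers, on their centre line; the grasp point (between the pads) lies 19 mm behind it; x points along the fingers, y is the direction in which the jaws open and shut, and the axes are right-handed (so a half turn about x gives the same grasp; the last joint's range is limited). The gripper opens to 85 mm and grips with 20 to 120 N. Pads are 22 mm wide; open, the fingers measure 114 mm over their backs; the gripper's body (76 mm by 85 mm) begins 54 mm behind the grasp point. The pads swing forward as they close: fully open they stand 13 mm farther back than shut.
Start: joints at [1.097, 0.491, 1.559, -0, 1.092, -0.106], TCP at [224.713, 583.227, 191.527] pointing down, gripper open.
Joint ranges: [-3.1, 3.1], [-0.84, 2.19], [0.05, 2.79], [-1.13, 4.28], [0.06, 2.93], [-2.69, 2.69]. Speed limits (rad/s): [2.22, 2.22, 2.79, 3.14, 3.14, 3.14].

### API

Orientations are given as [roll, pitch, yaw] about the fixed x, y, z axes, in that order (R = Rz(yaw) Ry(pitch) Rx(roll)).
In Python, from rig import bot gives the robot as it stands. The module is installed in compiled form; this text tells all that it offers.
- The arm moves only by the tool drive_tool, never from a script. Its argument "steps" is a list of rows, each an object with "delta_pos": the shift along the tool's x, y, z in cm, a list of three; "rot": the turn, a rotation vector about the tool's x, y, z in rad, a list of three; "grip": the opening, from 0 (shut) to 1 (fully open). A call has 1 to 8 rows; each row is the pose to reach, as a shift and turn from the pose commanded when the call began, along the tool's axes at that moment; what a row does not reach only later rows make up. A row lasts 1/8 s, in which the tool goes at most 62.5 mm and 10.7 degrees, less where a joint would pass 70% of its speed; a pose out of reach is approached as far as the arm can. A call with a gripper value outside its range is refused whole. The fingers move at their own pace and stop on an object; "squeeze" is the grip in N (left out, the last holds). Time passes only in rows, so rows that repeat a pose let the fingers close. It gives the time, the measured TCP pose, the force and the opening at its end, in the units of the state.
- bot.read_state(): the state, without advancing time (a new reading comes with each control period).
- bot.get_image(name): name is "scene" or "top"; returns a dict with "color" (384x512x3 uint8, blue, green, red), "fx", "fy", "cx", "cy" (pixels), "origin" and "rotation" of the camera in the world. Camera axes: x right, y down, z forward; pixel columns grow to the right and rows downward; lengths in mm; the calibration is good to about 2 mm. A picture is of the moment at which its call begins. There is no depth.
- bot.job_done(): hands the job in, once; it reports no verdict.
Trained networks look in a picture, given as the dict that the camera call returned (one of the last four; its "shot" number tells which), for a name from the list of things; names that differ only in an ending like _2 or _b are one class to them, and where a whole thing is asked for, a point or a joint stands for the part that bears it (a point fixed in the world has none). Each returns a list of dicts, best first, with "confidence" (0 to 1); they miss things now and then, are a little off and sometimes report something else, mostly with a low value. They report only what shows in the picture. A call takes as long as a camera call.
- bot.find_in(query, picture): "pixel" ([column, row] in pixels, amid what is visible of it).
- bot.spot_point(query, picture): "pixel" ([column, row] in pixels: a listed point, or the origin of a listed thing).
The state is a dict: "t": time; "qpos": joint angles; "dq": joint speeds; "joint_torque": joint torques, N m; "ee_pos": TCP position; "tcp_rot": TCP orientation; "contact_force": force on the tool from outside, world axes, zero at the start; "wrist_torque": the same for the moment, N m; "opening": opening from 0.0 (shut) to 1.0 (fully open).
Only numpy, scipy, OpenCV 4.12 (cv2) and the standard library are available. Lean on these libraries where they do the work, as an engineer would, in place of code of your own. Each camera call takes 0.05 s, during which the arm holds its last target.

## Working session

There is one attempt and no reset: what is moved stays moved. The work goes in short steps, Python scripts to look and compute and a tool call to move; the robot and the scene stay as the last step left them, time stands still between calls to the robot, and variables do not carry over. Pictures are saved under pics/ and viewed, and the job is handed in when it is done.

Besides the shell and the picture viewer there is one more tool, called after ">>>" by a JSON object that holds its "op" and its "data". drive_tool: Moves the arm, as the interface text tells. Its arguments: {"type":"object","properties":{"steps":{"type":"array","items":{"type":"object","properties":{"delta_pos":{"type":"array","items":{"type":"number"}},"rot":{"type":"array","items":{"type":"number"}},"grip":{"type":"number"}}}},"squeeze":{"type":"number"}},"required":["steps"]}

```bash
mkdir -p pics
cat > h.py <<'E'
import numpy as np,cv2
from rig import bot
def ray(p,px):
    d=np.array([(px[0]-p['cx'])/p['fx'],(px[1]-p['cy'])/p['fy'],1.0])
    return np.array(p['origin']),np.array(p['rotation'])@d
def atz(p,px,z):
    o,d=ray(p,px); return o+d*(z-o[2])/d[2]
def proj(p,X):
    c=np.array(p['rotation']).T@(np.array(X,float)-np.array(p['origin']))
    return c[0]/c[2]*p['fx']+p['cx'],c[1]/c[2]*p['fy']+p['cy']
Z=dict(axis=62,spoke_end=62,arrow_spot=62,red_middle=62,cover_pin=98,cover_tab=98,jar_middle=32,dish_middle=18,stamp_middle=20,red_pot=46,green_pot=46,yellow_pot=46,black_pot=46,stand=0)
E
python3 - <<'E'
from h import *
s=bot.read_state();print({k:np.round(v,3) for k,v in s.items()})
for n in ['top','scene']:
    p=bot.get_image(n);cv2.imwrite(f'pics/{n}0.png',p['color']);print(n,np.round(p['origin']))
    for q,z in Z.items():
        r=bot.spot_point(q,p)[:1]
        for a in r: print(q,np.round(a['pixel']),round(a['confidence'],2),np.round(atz(p,a['pixel'],z)))
E
```

```text
{'t': np.float64(0.0), 'qpos': array([ 1.097,  0.492,  1.559,  0.   ,  1.092, -0.106]), 'dq': array([ 0.001, -0.   , -0.   ,  0.001,  0.   ,  0.   ]), 'joint_torque': array([ 1.0000e-03, -6.1845e+01, -2.6158e+01, -0.0000e+00,  4.0000e-03,
        0.0000e+00]), 'ee_pos': array([224.575, 582.975, 190.921]), 'tcp_rot': array([-1.683,  1.57 , -2.051]), 'contact_force': array([ 0.609,  0.198, -0.236]), 'wrist_torque': array([ 0.041, -0.012,  0.011]), 'opening': np.float64(1.001)}
top [ 425.   10. 1087.]Traceback (most recent call last):
  File "<stdin>", line 7, in <module>
  File "h.py", line 7, in atz
    o,d=ray(p,px); return o+d*(z-o[2])/d[2]
                                       ~^^^
IndexError: invalid index to scalar variable.
```

```bash
ls pics
```

```text
top0.png
```

Run:
```python
from h import *
p=bot.get_image('top');print({k:v for k,v in p.items() if k!='color'})
p=bot.get_image('scene');print({k:v for k,v in p.items() if k!='color'});cv2.imwrite('pics/scene0.png',p['color'])
```

```text
{'fx': 370.82194231897626, 'fy': 370.82194231897626, 'cx': 251.16086770542296, 'cy': 190.2325615927601, 'origin': array([ 424.59402563,    9.52049432, 1087.32531319]), 'rotation': array([-3.01450425, -0.00884151, -1.59990623]), 'shot': 2}
{'fx': 460.60218293079566, 'fy': 460.60218293079566, 'cx': 251.4823014623577, 'cy': 190.88700186511662, 'origin': array([1185.39735681, -441.39237836,  984.21345927]), 'rotation': array([-2.41996819e+00,  1.76168250e-03,  9.59497612e-01]), 'shot': 3}
```

View pics/top0.png

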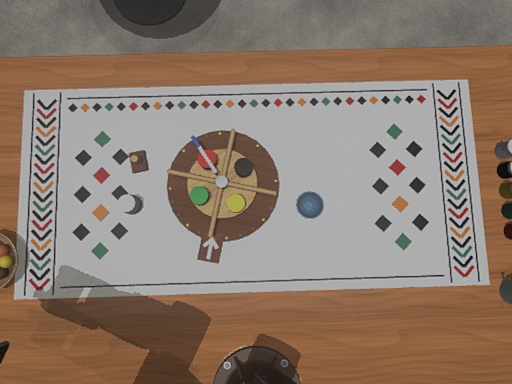

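```bash
sed -i "s/^def ray/from scipy.spatial.transform import Rotation as Ro\ndef rm(p): return Ro.from_euler('xyz',p['rotation']).as_matrix()\ndef ray/; s/np.array(p\['rotation'\])@/rm(p)@/; s/np.array(p\['rotation'\]).T/rm(p).T/" h.py
python3 - <<'E'
from h import *
for n in ['top','scene']:
    p=bot.get_image(n)
    for q,z in Z.items():
        r=bot.spot_point(q,p)[:1]
        for a in r: print(n,q,np.round(a['pixel']),round(a['confidence'],2),np.round(atz(p,a['pixel'],z)))
print(bot.read_state()['t'])
E
```

```text
top axis [223. 183.] 0.62 [577.  74.  62.]
top spoke_end [169. 172.] 0.79 [614. 224.  62.]
top arrow_spot [218. 205.] 0.56 [516.  91.  62.]
top red_middle [208. 160.] 0.53 [644. 116.  62.]
top cover_pin [214. 172.] 0.64 [603.  95.  98.]
top cover_tab [198. 141.] 0.64 [691. 139.  98.]
top jar_middle [128. 205.] 0.91 [527. 349.  32.]
top dish_middle [309. 206.] 0.61 [ 510. -169.   18.]
top stamp_middle [138. 159.] 0.65 [663. 324.  20.]
top red_pot [208. 163.] 0.6 [640. 118.  46.]
top green_pot [200. 195.] 0.75 [548. 142.  46.]
top yellow_pot [234. 205.] 0.5 [516.  47.  46.]
top black_pot [246. 171.] 0.49 [614.   9.  46.]
top stand [222. 184.] 0.81 [586.  82.   0.]
scene axis [282. 193.] 0.97 [573.  86.  62.]
scene spoke_end [330. 179.] 0.98 [608. 224.  62.]
scene arrow_spot [273. 176.] 0.96 [510. 103.  62.]
scene red_middle [305. 205.] 0.51 [638. 109.  62.]
scene cover_pin [291. 190.] 0.94 [600.  90.  98.]
scene cover_tab [331. 202.] 0.69 [691. 147.  98.]
scene jar_middle [367. 184.] 0.65 [662. 316.  32.]
scene dish_middle [188. 232.] 0.6 [ 511. -171.   18.]
scene stamp_middle [308. 201.] 0.18 [610. 149.  20.]
scene red_pot [309. 207.] 0.56 [641. 124.  46.]
scene green_pot [291. 181.] 0.66 [541. 142.  46.]
scene yellow_pot [256. 192.] 0.65 [519.  39.  46.]
scene black_pot [272. 218.] 0.59 [615.  21.  46.]
scene stand [281. 208.] 0.88 [575.  84.   0.]
1.7
```

View pics/scene0.png

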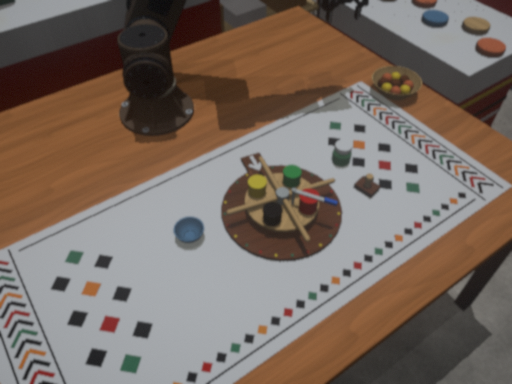

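```bash
cat >> h.py <<'E'
def topwarp(p,z,c=(575,83),half=240,s=1.6):
    # rectified view of plane z; image: up=+x, left=+y, s px/mm
    n=int(2*half*s); src=[];dst=[]
    for dx,dy in [(-half,-half),(half,-half),(half,half),(-half,half)]:
        src.append(proj(p,(c[0]+dx,c[1]+dy,z))); dst.append(((half-dy)*s,(half-dx)*s))
    H=cv2.getPerspectiveTransform(np.float32(src),np.float32(dst))
    return cv2.warpPerspective(p['color'],H,(n,n),flags=cv2.INTER_CUBIC)
E
python3 - <<'E'
from h import *
R=Ro.from_euler('xyz',bot.read_state()['tcp_rot']).as_matrix();print(np.round(R,3))
p=bot.get_image('top');im=p['color'].astype(int)
half=150
cv2.imwrite('pics/w12.png',topwarp(p,12,s=1.2));cv2.imwrite('pics/w62.png',topwarp(p,66,s=1.2))
cv2.imwrite('pics/both.png',np.hstack([topwarp(p,12,s=.8),topwarp(p,66,s=.8)]))
# base: dark edge; rays from guess center
g=cv2.cvtColor(topwarp(p,12,s=2),cv2.COLOR_BGR2GRAY)
pts=[]
for a in np.arange(0,360,2):
    t=np.radians(a); rs=np.arange(140,190,.5)
    v=np.array([g[int(round((240-r*np.cos(t))*2)),int(round((240-r*np.sin(t))*2))] for r in rs],float)
    v=cv2.GaussianBlur(v[None],(9,1),2)[0];d=np.diff(v);i=d.argmax()
    pts.append((a,rs[i],d[i]))
P=np.array([(r*np.cos(np.radians(a)),r*np.sin(np.radians(a))) for a,r,d in pts if not(150<a<185)])
from scipy.optimize import least_squares
f=least_squares(lambda x:np.hypot(P[:,0]-x[0],P[:,1]-x[1])-x[2],[0,0,165],loss='soft_l1');print('base',f.x[:2]+[575,83],f.x[2],np.std(f.fun))
# arrow
w=topwarp(p,12,s=2);m=(w.min(2)>130).astype(np.uint8)
yy,xx=np.nonzero(m);X=240-yy/2;Y=240-xx/2
c=f.x[:2];r=np.hypot(X-c[0],Y-c[1]);a=np.degrees(np.arctan2(Y-c[1],X-c[0]))%360
k=(r<222)&(r>150)&(a>155)&(a<180)
print(k.sum(),r[k].min(),r[k].max(),'mean dir',np.degrees(np.arctan2((Y[k]-c[1]).mean(),(X[k]-c[0]).mean())))
q=np.c_[X[k],Y[k]];u=np.linalg.svd(q-q.mean(0),full_matrices=False)[2][0];print('axis dir',np.degrees(np.arctan2(u[1],u[0])), 'passes',np.cross(u,c-q.mean(0)))
E
```

```text
[[ 0.     0.36   0.933]
 [ 0.     0.933 -0.36 ]
 [-1.     0.     0.   ]]
base [580.76915063  78.54738051] 163.79043802104238 1.5888028944076524
9224 154.43579420491284 221.99236654586093 mean dir 167.1155109935971
axis dir -102.03906794571378 passes 188.83993119773075<stdin>:24: DeprecationWarning: Arrays of 2-dimensional vectors are deprecated. Use arrays of 3-dimensional vectors instead. (deprecated in NumPy 2.0)
```

View pics/both.png

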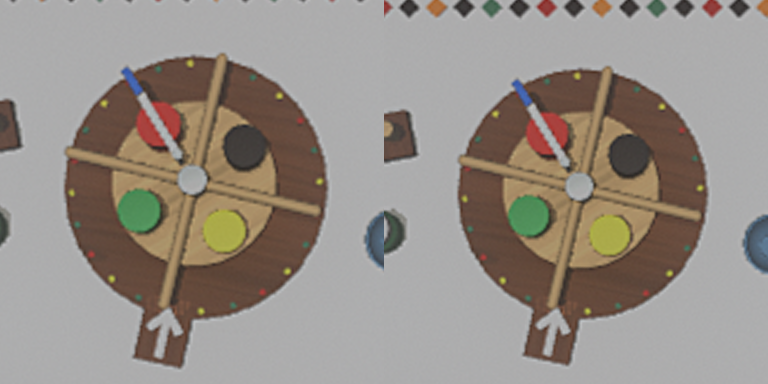

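```bash
cat >> h.py <<'E'
C=np.array([580.5,78.5])
def pol(sh,s,c0):
    n=sh[0];yy,xx=np.mgrid[:n,:n];h=n/2/s
    X=c0[0]+h-yy/s-C[0];Y=c0[1]+h-xx/s-C[1]
    return X,Y,np.hypot(X,Y),np.degrees(np.arctan2(Y,X))%360
def arrow(p):
    w=topwarp(p,12,c=C,s=2);X,Y,r,a=pol(w.shape,2,C)
    u=np.array([np.cos(np.radians(167)),np.sin(np.radians(167))]);al=X*u[0]+Y*u[1];la=-X*u[1]+Y*u[0]
    k=(w.min(2)>130)&(al>150)&(al<220)&(abs(la)<25)
    q=np.c_[X[k],Y[k]];d=np.linalg.svd(q-q.mean(0),full_matrices=False)[2][0]
    print('arrow n',k.sum(),'al',al[k].min(),al[k].max(),'dir of centroid',np.degrees(np.arctan2(q[:,1].mean(),q[:,0].mean())),'own dir',np.degrees(np.arctan2(d[1],d[0]))%180)
def spokes(p,z=67):
    w=topwarp(p,z,c=C,s=2);X,Y,r,a=pol(w.shape,2,C)
    hsv=cv2.cvtColor(w,cv2.COLOR_BGR2HSV)
    k=(r>108)&(r<150)&(hsv[...,2]>125)&(hsv[...,1]>60)&(hsv[...,0]<25)&(hsv[...,0]>8)
    n,L,st,ce=cv2.connectedComponentsWithStats(k.astype(np.uint8))
    out=[]
    for i in range(1,n):
        if st[i,4]>800:
            m=L==i;out.append((X[m].mean(),Y[m].mean(),st[i,4],r[m].min(),r[m].max()))
    ang=[np.degrees(np.arctan2(o[1],o[0]))%360 for o in out]
    for o,g in zip(out,ang): print('spoke',np.round(o),round(g,2))
    return out,ang
E
python3 - <<'E'
from h import *
p=bot.get_image('top');arrow(p);o,a=spokes(p)
print(C+np.mean([x[:2] for x in o],0), sorted(np.array(a)%90))
E
```

```text
arrow n 4514 al 154.17855507069737 217.5511457175571 dir of centroid 167.39285978158193 own dir 167.49052431798845
spoke [ 126.  -29. 1828.  108.  150.] 346.83
spoke [  30.  126. 1815.  108.  150.] 76.63
spoke [ -30. -126. 1791.  108.  150.] 256.65
spoke [-126.   30. 1818.  108.  150.] 166.43
[580.54373065  78.72715315] [np.float64(76.42977010284034), np.float64(76.6280781727535), np.float64(76.6541727707197), np.float64(76.82986168080492)]
```

```bash
cat >> h.py <<'E'
def to(pts,P=None):
    s=bot.read_state();R=Ro.from_euler('xyz',s['tcp_rot']).as_matrix();e=np.array(s['ee_pos'] if P is None else P)
    for q in pts: print(np.round(R.T@(np.array(q)-e)/10,2).tolist())
def ring(a,r,z): return (C[0]+r*np.cos(np.radians(a)),C[1]+r*np.sin(np.radians(a)),z)
E
python3 -c "
from h import *
to([ring(328,135,160)])"
```

```text
[3.15, -36.87, 64.6]
```

>>> {"op": "drive_tool", "data": {"steps": [{"delta_pos":[0,0,0],"grip":0},{"delta_pos":[3.1,-36.9,64.6],"grip":0},{"delta_pos":[3.1,-36.9,64.6],"grip":0},{"delta_pos":[3.1,-36.9,64.6],"grip":0},{"delta_pos":[3.1,-36.9,64.6],"grip":0},{"delta_pos":[3.1,-36.9,64.6],"grip":0},{"delta_pos":[3.1,-36.9,64.6],"grip":0},{"delta_pos":[3.1,-36.9,64.6],"grip":0}]}}

```text
schema error: expected keys delta_pos, rot, grip
```

```bash
python3 -c "
from h import *
s=bot.read_state();print(s['t'],s['ee_pos'],s['qpos'],s['opening'])
to([ring(328,135,160)])"
```

```text
1.8 [224.7269605  583.23892964 191.519946  ] [ 1.09739616e+00  4.90929861e-01  1.55886648e+00 -1.81915283e-05
  1.09170152e+00 -1.05607713e-01] 1.0033444158335398
[3.15, -36.87, 64.6]
```

>>> {"op": "drive_tool", "data": {"steps": [{"delta_pos":[3.1,-36.9,64.6],"rot":[0,0,0],"grip":0},{"delta_pos":[3.1,-36.9,64.6],"rot":[0,0,0],"grip":0},{"delta_pos":[3.1,-36.9,64.6],"rot":[0,0,0],"grip":0},{"delta_pos":[3.1,-36.9,64.6],"rot":[0,0,0],"grip":0},{"delta_pos":[3.1,-36.9,64.6],"rot":[0,0,0],"grip":0},{"delta_pos":[3.1,-36.9,64.6],"rot":[0,0,0],"grip":0},{"delta_pos":[3.1,-36.9,64.6],"rot":[0,0,0],"grip":0},{"delta_pos":[3.1,-36.9,64.6],"rot":[0,0,0],"grip":0}]}}

```text
t: 2.8
ee_pos: [541.6, 194.3, 170.8]
tcp_rot: [0.782, 1.57, 0.415]
contact_force: [0.2, 0.5, 1.3]
opening: 0.001
```

```bash
python3 -c "
from h import *
s=bot.read_state();print(s['t'],s['ee_pos'],s['qpos'],s['opening'])
to([ring(328,135,160),ring(328,135,45)])"
```

```text
2.8 [541.59623967 194.25947132 170.80707989] [ 2.29549215e-01  4.42369687e-01  1.70817083e+00  1.20873685e-04
  9.90511866e-01 -9.73436868e-01] 0.0005715625839776754
[1.08, -11.96, 21.05]
[12.58, -11.97, 21.04]
```

>>> {"op": "drive_tool", "data": {"steps": [{"delta_pos":[1.1,-12.0,21.0],"rot":[0,0,0],"grip":0},{"delta_pos":[1.1,-12.0,21.0],"rot":[0,0,0],"grip":0},{"delta_pos":[1.1,-12.0,21.0],"rot":[0,0,0],"grip":0},{"delta_pos":[1.1,-12.0,21.0],"rot":[0,0,0],"grip":0},{"delta_pos":[1.1,-12.0,21.0],"rot":[0,0,0],"grip":0},{"delta_pos":[1.1,-12.0,21.0],"rot":[0,0,0],"grip":0},{"delta_pos":[6,-12.0,21.0],"rot":[0,0,0],"grip":0},{"delta_pos":[6,-12.0,21.0],"rot":[0,0,0],"grip":0}]}}

```text
t: 3.8
ee_pos: [690.9, 10.1, 108.2]
tcp_rot: [-2.884, 1.565, 3.033]
contact_force: [-0.4, -0.0, 0.3]
opening: -0.001
```

```bash
python3 -c "
from h import *
s=bot.read_state();print(s['t'],s['ee_pos'],s['qpos'])
for n in ['top','scene']:
  p=bot.get_image(n);cv2.imwrite('pics/%s1.png'%n,cv2.resize(p['color'][90:290,120:400],None,fx=2.5,fy=2.5))
to([ring(328,135,45)])
to([ring(a,135,45) for a in (332,336,340,344,348,352,356)],ring(328,135,45))"
```

```text
3.8 [690.8840397   10.05755936 108.20358802] [-8.10339516e-02  6.68336855e-01  1.46006237e+00  1.92517583e-04
  1.01917295e+00 -1.28564091e+00]
[6.69, -0.18, 0.25]
[0.0, 0.93, 0.15]
[0.0, 1.87, 0.23]
[0.0, 2.81, 0.25]
[0.0, 3.75, 0.2]
[0.0, 4.69, 0.08]
[0.0, 5.61, -0.1]
[0.0, 6.52, -0.34]
```

View pics/scene1.png

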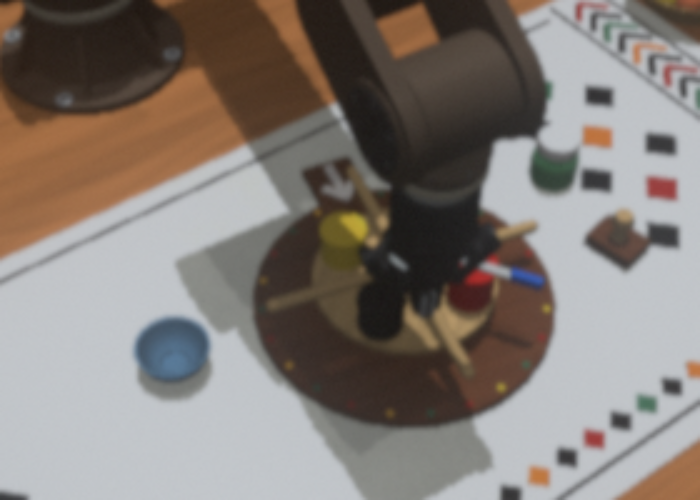

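>>> {"op": "drive_tool", "data": {"steps": [{"delta_pos":[4.0,0,0],"rot":[0,0,0],"grip":0},{"delta_pos":[6.6,0,0],"rot":[0,0,0],"grip":0},{"delta_pos":[6.6,0,0],"rot":[0,0,0],"grip":0}]}}

```text
t: 4.28
ee_pos: [693.1, 9.0, 45.0]
tcp_rot: [-2.988, 1.57, 2.928]
contact_force: [-0.5, 1.2, 0.5]
opening: 0.004
```

```bash
python3 -c "
from h import *
s=bot.read_state();print(s['t'],s['ee_pos'],s['contact_force'])
to([ring(a,135,45) for a in (332,336,340,344,348,352,356,360)])"
```

```text
4.275 [693.06891697   9.00542613  45.03429539] [-0.50099765  1.20673966  0.51011151]
[0.0, 0.81, 0.4]
[0.0, 1.75, 0.48]
[0.0, 2.69, 0.5]
[0.0, 3.63, 0.45]
[0.0, 4.57, 0.33]
[0.0, 5.49, 0.15]
[0.0, 6.4, -0.09]
[0.0, 7.29, -0.4]
```

>>> {"op": "drive_tool", "data": {"steps": [{"delta_pos":[0,0.8,0.4],"rot":[0,0,0],"grip":0},{"delta_pos":[0,1.75,0.5],"rot":[0,0,0],"grip":0},{"delta_pos":[0,2.7,0.5],"rot":[0,0,0],"grip":0},{"delta_pos":[0,3.6,0.45],"rot":[0,0,0],"grip":0},{"delta_pos":[0,4.6,0.3],"rot":[0,0,0],"grip":0},{"delta_pos":[0,5.5,0.15],"rot":[0,0,0],"grip":0},{"delta_pos":[0,6.4,-0.1],"rot":[0,0,0],"grip":0},{"delta_pos":[0,7.3,-0.4],"rot":[0,0,0],"grip":0}]}}

```text
t: 5.28
ee_pos: [715.7, 78.8, 44.6]
tcp_rot: [2.876, 1.571, 2.508]
contact_force: [0.4, -0.6, -0.4]
opening: 0.001
```

```bash
python3 -c "
from h import *
s=bot.read_state();print(s['t'],s['ee_pos'],s['contact_force'])
p=bot.get_image('top');spokes(p);cv2.imwrite('pics/top2.png',cv2.resize(p['color'][90:290,120:400],None,fx=2.5,fy=2.5))
to([ring(a,135,45) for a in range(5,41,5)])"
```

```text
5.275 [715.69822049  78.75107342  44.59043057] [ 0.4242803  -0.55659938 -0.35998133]
spoke [  53. -123. 2810.  116.  150.] 293.44
spoke [  22. -133. 1808.  119.  150.] 279.43
spoke [   7. -131.  838.  118.  144.] 273.07
spoke [ -11. -135.  943.  121.  150.] 265.44
spoke [ -30. -128. 1989.  108.  150.] 256.84
[-0.04, 0.94, -0.44]
[-0.04, 1.98, -1.0]
[-0.04, 2.96, -1.65]
[-0.04, 3.88, -2.38]
[-0.04, 4.74, -3.19]
[-0.04, 5.52, -4.08]
[-0.03, 6.22, -5.02]
[-0.03, 6.83, -6.03]
```

View pics/top2.png

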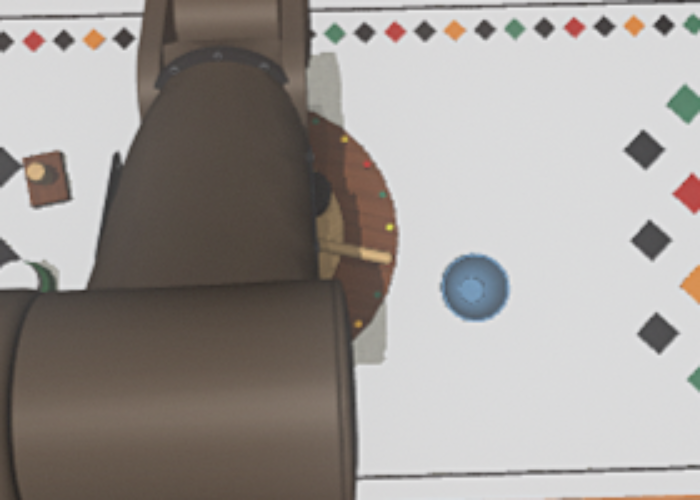

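```bash
python3 -c "
from h import *
p=bot.get_image('scene');cv2.imwrite('pics/scene2.png',cv2.resize(p['color'][110:270,180:380],None,fx=3.5,fy=3.5,interpolation=cv2.INTER_CUBIC))
s=bot.read_state();print(proj(p,s['ee_pos']),s['t'])
for a in (346.8,76.6):print(proj(p,ring(a,150,62)))"
```

```text
(np.float64(314.56315166042356), np.float64(233.64207014820093)) 5.375
(np.float64(307.1724256246896), np.float64(239.1038686498875))
(np.float64(332.2271993091564), np.float64(180.43935644557237))
```

View pics/scene2.png

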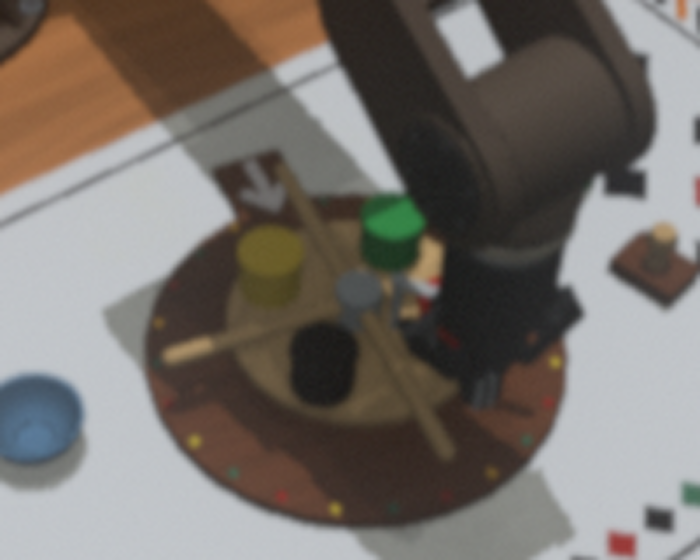

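```bash
python3 -c "
from h import *
p=bot.get_image('scene');im=cv2.resize(p['color'][190:250,280:350],None,fx=10,fy=10,interpolation=cv2.INTER_CUBIC)
im=np.clip(im.astype(float)*1.8,0,255).astype(np.uint8)
s=bot.read_state();e=s['ee_pos']
for z in (45,55,65,75,85):
  u,v=proj(p,(e[0],e[1],z));print(z,u,v);cv2.circle(im,(int((u-280)*10),int((v-190)*10)),4,(0,255,0),-1)
cv2.imwrite('pics/scene3.png',im)"
```

```text
45 314.4097499593012 233.6737314064354
55 314.8139560791212 231.3044474165515
65 315.2234804360592 228.90399018747087
75 315.63842868516656 226.47174041431538
85 316.05890929882077 224.00706227824227
```

View pics/scene3.png

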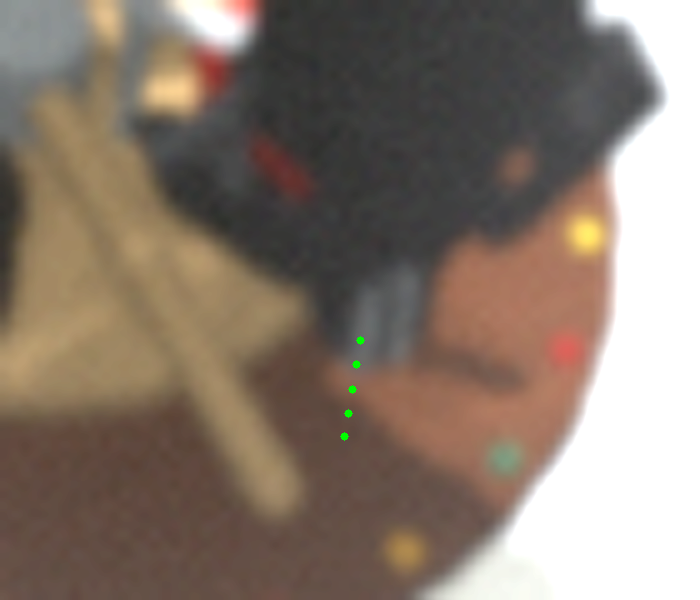

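```bash
python3 -c "
from h import *
im=cv2.imread('pics/scene1.png')
p=bot.get_image('scene')
im=np.clip(im[150:400,300:550].astype(float)*1.8,0,255).astype(np.uint8);im=cv2.resize(im,None,fx=2.8,fy=2.8,interpolation=cv2.INTER_CUBIC)
for z in (108,118,128,138,148):
  u,v=proj(p,(690.9,10.06,z));cv2.circle(im,(int(((u-120)*2.5-300)*2.8),int(((v-90)*2.5-150)*2.8)),4,(0,255,0),-1)
cv2.imwrite('pics/scene1b.png',im)
for z in (45,60,70,77,85):print(z,atz(p,(318.3,226),z))
print(bot.read_state()['ee_pos'])"
```

```text
45 [702.91717959 102.35882974  45.        ]
60 [710.62277898  93.67468234  60.        ]
70 [715.75984524  87.88525074  70.        ]
77 [719.35579162  83.83264862  77.        ]
85 [723.46544463  79.20110334  85.        ]
[715.66071389  78.2584033   44.67233924]
```

View pics/scene1b.png

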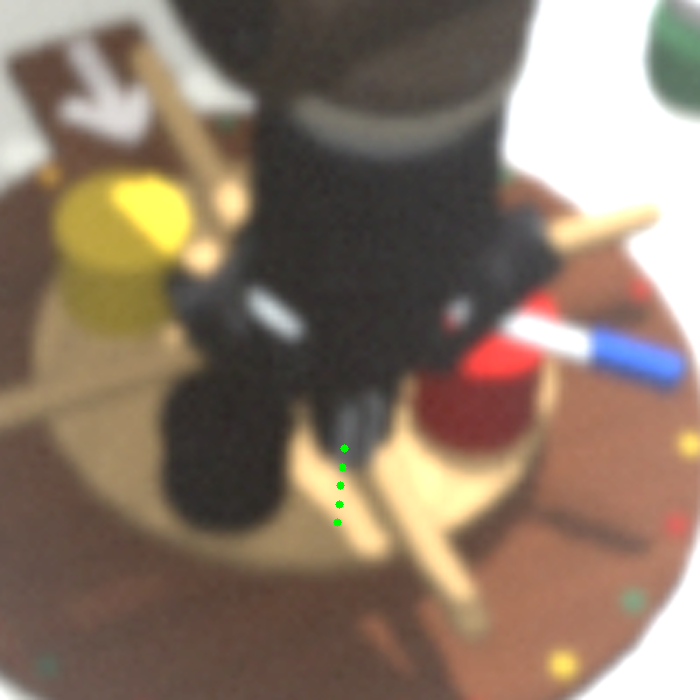

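```bash
python3 -c "
from h import *
to([ring(0,135,85),ring(326,132,85),ring(326,132,20)])"
```

```text
[-4.03, 0.02, -0.02]
[-4.03, -7.79, 0.24]
[2.47, -7.79, 0.24]
```

>>> {"op": "drive_tool", "data": {"steps": [{"delta_pos":[-4,0,0],"rot":[0,0,0],"grip":0},{"delta_pos":[-4,-4,0.2],"rot":[0,0,0],"grip":0},{"delta_pos":[-4,-7.8,0.2],"rot":[0,0,0],"grip":0},{"delta_pos":[-3,-7.8,0.2],"rot":[0,0,0],"grip":0},{"delta_pos":[0,-7.8,0.2],"rot":[0,0,0],"grip":0},{"delta_pos":[1.5,-7.8,0.2],"rot":[0,0,0],"grip":0},{"delta_pos":[2.5,-7.8,0.2],"rot":[0,0,0],"grip":0},{"delta_pos":[2.5,-7.8,0.2],"rot":[0,0,0],"grip":0}]}}

```text
t: 6.48
ee_pos: [689.4, 4.9, 19.2]
tcp_rot: [-2.965, 1.57, 2.951]
contact_force: [-0.2, -0.0, -0.3]
opening: -0.002
```

```bash
python3 -c "
from h import *
p=bot.get_image('scene');im=cv2.resize(p['color'][190:260,260:350],None,fx=8,fy=8,interpolation=cv2.INTER_CUBIC)
im=np.clip(im.astype(float)*1.8,0,255).astype(np.uint8)
s=bot.read_state();e=s['ee_pos'];print(s['t'],e,s['contact_force'])
for z in (20,30,40,50,60):
  u,v=proj(p,(e[0],e[1],z));cv2.circle(im,(int((u-260)*8),int((v-190)*8)),4,(0,255,0),-1)
cv2.imwrite('pics/scene4.png',im)"
```

```text
6.525 [689.81111063   4.84591317  19.88579381] [-0.3551642   0.37333051  0.04514517]
```

View pics/scene4.png

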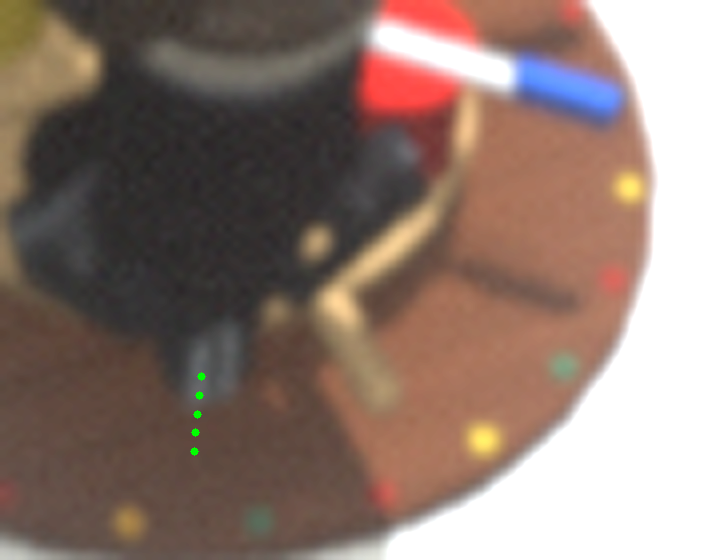

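```bash
python3 -c "
from h import *
to([ring(a,133,12) for a in (330,334,338,342,346,350,354,358)])"
```

```text
[0.79, 0.88, 0.29]
[0.79, 1.8, 0.4]
[0.79, 2.73, 0.45]
[0.79, 3.66, 0.43]
[0.79, 4.58, 0.35]
[0.79, 5.5, 0.21]
[0.79, 6.4, -0.0]
[0.79, 7.29, -0.28]
```

>>> {"op": "drive_tool", "data": {"steps": [{"delta_pos":[0.8,0.9,0.3],"rot":[0,0,0],"grip":0},{"delta_pos":[0.8,1.8,0.4],"rot":[0,0,0],"grip":0},{"delta_pos":[0.8,2.7,0.45],"rot":[0,0,0],"grip":0},{"delta_pos":[0.8,3.65,0.45],"rot":[0,0,0],"grip":0},{"delta_pos":[0.8,4.6,0.35],"rot":[0,0,0],"grip":0},{"delta_pos":[0.8,5.5,0.2],"rot":[0,0,0],"grip":0},{"delta_pos":[0.8,6.4,0],"rot":[0,0,0],"grip":0},{"delta_pos":[0.8,7.3,-0.3],"rot":[0,0,0],"grip":0}]}}

```text
t: 7.52
ee_pos: [713.1, 74.4, 11.7]
tcp_rot: [0.735, 1.571, 0.368]
contact_force: [-1.2, -2.2, 0.4]
opening: 0.002
```

```bash
python3 -c "
from h import *
p=bot.get_image('scene');cv2.imwrite('pics/scene5.png',cv2.resize(p['color'][130:270,200:380],None,fx=4,fy=4,interpolation=cv2.INTER_CUBIC))
s=bot.read_state();print(s['t'],s['ee_pos'],s['contact_force'])
to([ring(a,133,12) for a in range(2,38,5)])"
```

```text
7.575 [713.0551159   75.61325229  11.73033084] [0.17766977 1.1748393  0.11434543]
[-0.03, 0.72, -0.24]
[-0.03, 1.76, -0.74]
[-0.03, 2.76, -1.33]
[-0.03, 3.71, -2.0]
[-0.03, 4.59, -2.75]
[-0.02, 5.4, -3.58]
[-0.02, 6.14, -4.48]
[-0.02, 6.79, -5.43]
```

View pics/scene5.png

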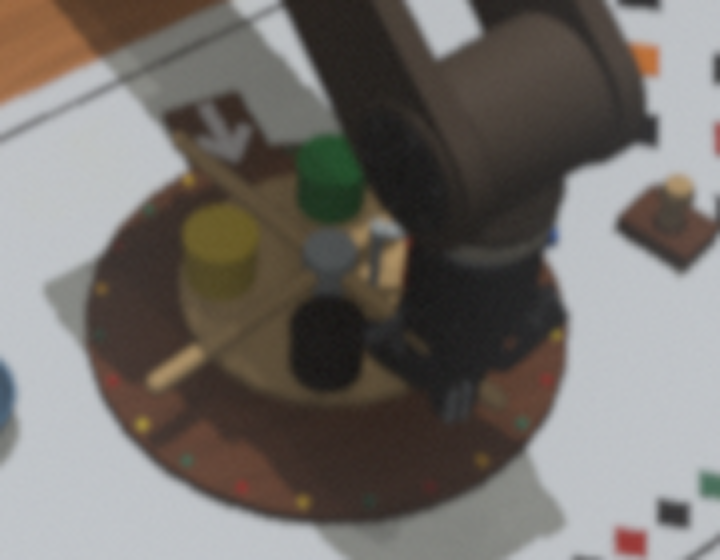

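>>> {"op": "drive_tool", "data": {"steps": [{"delta_pos":[0,0.7,-0.25],"rot":[0,0,0],"grip":0},{"delta_pos":[0,1.75,-0.75],"rot":[0,0,0],"grip":0},{"delta_pos":[0,2.75,-1.35],"rot":[0,0,0],"grip":0},{"delta_pos":[0,3.7,-2.0],"rot":[0,0,0],"grip":0},{"delta_pos":[0,4.6,-2.75],"rot":[0,0,0],"grip":0},{"delta_pos":[0,5.4,-3.6],"rot":[0,0,0],"grip":0},{"delta_pos":[0,6.1,-4.5],"rot":[0,0,0],"grip":0},{"delta_pos":[0,6.8,-5.4],"rot":[0,0,0],"grip":0}]}}

```text
t: 8.57
ee_pos: [686.6, 157.3, 11.7]
tcp_rot: [0.718, 1.571, 0.35]
contact_force: [0.1, -1.7, -0.8]
opening: 0.002
```

```bash
python3 -c "
from h import *
s=bot.read_state();print(s['t'],s['ee_pos'],s['contact_force'])
to([ring(a,133,12) for a in range(42,78,5)])"
```

```text
8.575 [686.64488771 157.30347987  11.70803245] [ 0.13913886 -1.6940115  -0.82877006]
[-0.03, 0.69, -1.05]
[-0.03, 1.17, -2.1]
[-0.03, 1.55, -3.2]
[-0.03, 1.84, -4.32]
[-0.03, 2.03, -5.47]
[-0.03, 2.12, -6.62]
[-0.03, 2.11, -7.78]
[-0.03, 2.0, -8.94]
```

>>> {"op": "drive_tool", "data": {"steps": [{"delta_pos":[0,0.7,-1.05],"rot":[0,0,0],"grip":0},{"delta_pos":[0,1.15,-2.1],"rot":[0,0,0],"grip":0},{"delta_pos":[0,1.55,-3.2],"rot":[0,0,0],"grip":0},{"delta_pos":[0,1.85,-4.3],"rot":[0,0,0],"grip":0},{"delta_pos":[0,2.05,-5.45],"rot":[0,0,0],"grip":0},{"delta_pos":[0,2.1,-6.6],"rot":[0,0,0],"grip":0},{"delta_pos":[0,2.1,-7.8],"rot":[0,0,0],"grip":0},{"delta_pos":[0,2.0,-8.95],"rot":[0,0,0],"grip":0}]}}

```text
t: 9.57
ee_pos: [610.1, 207.8, 11.8]
tcp_rot: [0.866, 1.57, 0.499]
contact_force: [2.3, -1.3, -0.4]
opening: -0.004
```

```bash
python3 -c "
from h import *
s=bot.read_state();print(s['t'],s['ee_pos'],s['contact_force'])
p=bot.get_image('scene');cv2.imwrite('pics/scene6.png',cv2.resize(p['color'][130:270,200:380],None,fx=4,fy=4,interpolation=cv2.INTER_CUBIC))
p=bot.get_image('top');cv2.imwrite('pics/top6.png',cv2.resize(p['color'][90:290,120:400],None,fx=2.5,fy=2.5));spokes(p)
to([ring(a,133,12) for a in range(81,110,4)])"
```

```text
9.575 [610.06055895 207.79632629  11.81653041] [ 2.28209467 -1.28825204 -0.42606692]
spoke [ 130.   -7. 2495.  108.  150.] 356.88
spoke [  54. -122. 2292.  108.  150.] 293.81
spoke [  22. -129. 1797.  108.  150.] 279.77
spoke [  -8. -130. 2358.  108.  150.] 266.48
spoke [ -30. -126. 1339.  108.  150.] 256.67
spoke [ -53. -119. 1794.  108.  150.] 246.2
[-0.03, -0.12, -0.81]
[-0.03, -0.34, -1.71]
[-0.03, -0.63, -2.6]
[-0.02, -0.98, -3.46]
[-0.02, -1.38, -4.29]
[-0.02, -1.85, -5.09]
[-0.02, -2.37, -5.86]
[-0.02, -2.94, -6.59]
```

View pics/scene6.png

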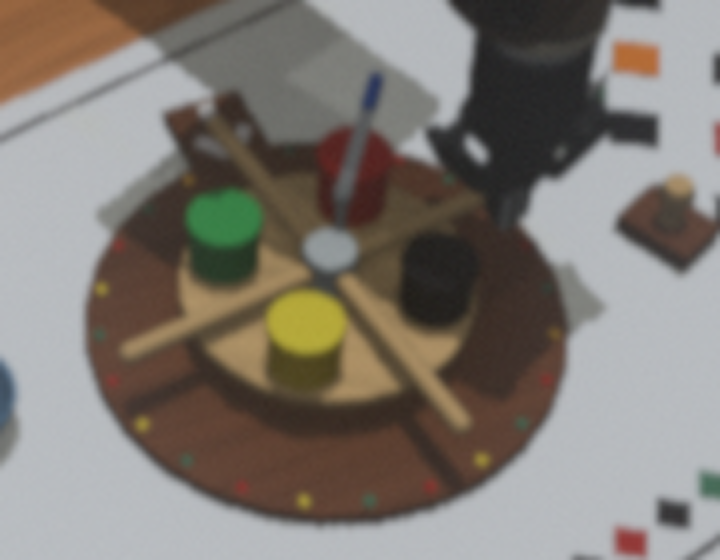

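View pics/top6.png

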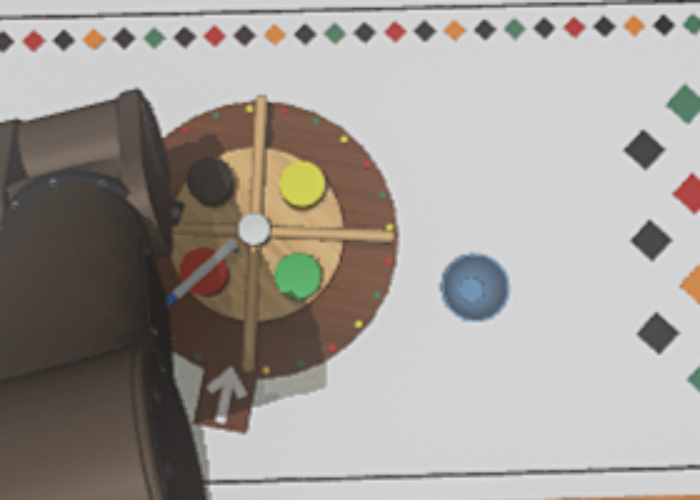

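>>> {"op": "drive_tool", "data": {"steps": [{"delta_pos":[0,-0.1,-0.8],"rot":[0,0,0],"grip":0},{"delta_pos":[0,-0.35,-1.7],"rot":[0,0,0],"grip":0},{"delta_pos":[0,-0.65,-2.6],"rot":[0,0,0],"grip":0},{"delta_pos":[0,-1.0,-3.45],"rot":[0,0,0],"grip":0},{"delta_pos":[0,-1.4,-4.3],"rot":[0,0,0],"grip":0},{"delta_pos":[0,-1.85,-5.1],"rot":[0,0,0],"grip":0},{"delta_pos":[0,-1.85,-5.1],"rot":[0,0,0],"grip":0}]}}

```text
t: 10.55
ee_pos: [555.5, 208.6, 11.7]
tcp_rot: [-2.713, 1.57, -3.08]
contact_force: [-0.0, -0.0, 0.2]
opening: 0.001
```

```bash
cat >> h.py <<'E'
def wheel(p):
    # matched mask of two visible arms: sweep angle, score tan brightness against flanks (r 112..148, z 67)
    w=topwarp(p,67,c=C,s=2);g=cv2.cvtColor(w,cv2.COLOR_BGR2GRAY).astype(np.float32);h=240
    return w
E
python3 -c "
from h import *
s=bot.read_state();print(s['t'],s['ee_pos'],s['contact_force'])
p=bot.get_image('top');cv2.imwrite('pics/top7.png',cv2.resize(p['color'][90:290,120:400],None,fx=2.5,fy=2.5));spokes(p)
to([ring(a,133,12) for a in range(102,118,1)])"
```

```text
10.55 [555.50216902 208.56394797  11.67756097] [-0.04681255 -0.0206978   0.22778495]
spoke [ 121.   45. 2192.  108.  150.] 20.63
spoke [  46. -121. 2272.  108.  150.] 290.78
spoke [-121.  -45.  969.  108.  150.] 200.47
[-0.03, -0.12, -0.29]
[-0.03, -0.25, -0.48]
[-0.03, -0.38, -0.68]
[-0.03, -0.51, -0.86]
[-0.03, -0.65, -1.05]
[-0.03, -0.79, -1.24]
[-0.03, -0.94, -1.42]
[-0.03, -1.09, -1.6]
[-0.03, -1.24, -1.77]
[-0.03, -1.39, -1.95]
[-0.03, -1.55, -2.12]
[-0.03, -1.71, -2.28]
[-0.03, -1.87, -2.45]
[-0.03, -2.04, -2.61]
[-0.03, -2.21, -2.77]
[-0.03, -2.38, -2.93]
```

View pics/top7.png

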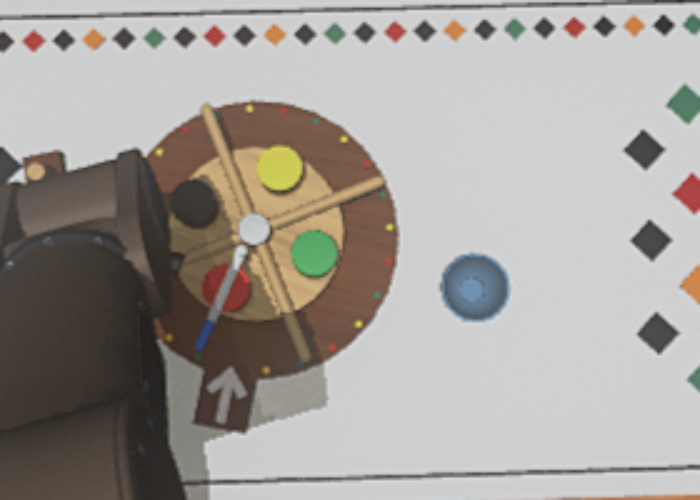

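>>> {"op": "drive_tool", "data": {"steps": [{"delta_pos":[0,-0.4,-0.7],"rot":[0,0,0],"grip":0},{"delta_pos":[0,-0.8,-1.25],"rot":[0,0,0],"grip":0},{"delta_pos":[0,-1.2,-1.75],"rot":[0,0,0],"grip":0},{"delta_pos":[0,-1.3,-1.85],"rot":[0,0,0],"grip":0},{"delta_pos":[0,-1.3,-1.85],"rot":[0,0,0],"grip":0}]}}

```text
t: 11.22
ee_pos: [534.4, 203.1, 11.7]
tcp_rot: [3.045, 1.571, 2.677]
contact_force: [0.0, 0.7, 0.2]
opening: -0.004
```

```bash
python3 -c "
from h import *
s=bot.read_state();e=s['ee_pos'];print(s['t'],e,np.degrees(np.arctan2(e[1]-C[1],e[0]-C[0])))
p=bot.get_image('top');spokes(p);arrow(p)
to([ring(a,133,12) for a in (111.5,112,112.5,113,113.5,114)])"
```

```text
11.225 [534.44956749 203.12181717  11.73140764] 110.28035187133312
spoke [ 112.   64. 2163.  108.  150.] 29.98
spoke [  65. -112. 2231.  108.  150.] 300.12
spoke [-112.  -64. 2086.  108.  150.] 209.79
arrow n 1796 al 155.1529251354826 215.64031526774875 dir of centroid 167.4324555890149 own dir 166.38916009319078
[-0.03, -0.18, -0.22]
[-0.03, -0.26, -0.31]
[-0.03, -0.34, -0.39]
[-0.03, -0.42, -0.48]
[-0.03, -0.5, -0.56]
[-0.03, -0.58, -0.64]
```

>>> {"op": "drive_tool", "data": {"steps": [{"delta_pos":[0,-0.2,-0.25],"rot":[0,0,0],"grip":0},{"delta_pos":[0,-0.38,-0.43],"rot":[0,0,0],"grip":0},{"delta_pos":[0,-0.38,-0.43],"rot":[0,0,0],"grip":0}]}}

```text
t: 11.65
ee_pos: [529.0, 201.0, 11.7]
tcp_rot: [-2.834, 1.571, 3.081]
contact_force: [1.2, 0.3, 0.5]
opening: -0.004
```

```bash
python3 -c "
from h import *
s=bot.read_state();e=s['ee_pos'];print(s['t'],e,np.degrees(np.arctan2(e[1]-C[1],e[0]-C[0])))
p=bot.get_image('top');spokes(p)
cv2.imwrite('pics/top8.png',cv2.resize(p['color'][90:290,120:400],None,fx=2.5,fy=2.5))
to([ring(a,133,12) for a in (105,)])"
```

```text
11.65 [528.98839391 201.01786887  11.7019774 ] 112.80390909037534
spoke [ 109.   69. 2180.  108.  150.] 32.53
spoke [  70. -109. 2253.  108.  150.] 302.69
spoke [-109.  -69. 2129.  108.  150.] 212.29
[-0.03, 1.17, 1.38]
```

View pics/top8.png

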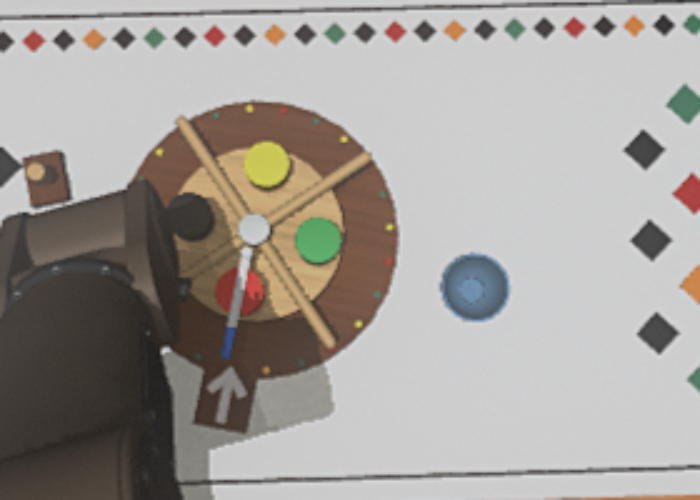

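```bash
cat >> h.py <<'E'
def pr(a,r,z):  # around the cover pin, a = deg relative to closed arm direction
    t=np.radians(167.44);b=t+np.radians(a)
    return (C[0]+30*np.cos(t)+r*np.cos(b),C[1]+30*np.sin(t)+r*np.sin(b),z)
E
python3 -c "
from h import *
to([ring(107,133,12),ring(107,133,90),pr(-32,105,90),pr(-32,105,51)])"
```

```text
[-0.03, 0.89, 1.01]
[-7.83, 0.89, 1.01]
[-7.83, -5.84, -3.39]
[-3.93, -5.84, -3.39]
```

>>> {"op": "drive_tool", "data": {"steps": [{"delta_pos":[0,0.9,1.0],"rot":[0,0,0],"grip":0},{"delta_pos":[-3,0.9,1.0],"rot":[0,0,0],"grip":0},{"delta_pos":[-7.8,0.9,1.0],"rot":[0,0,0],"grip":0},{"delta_pos":[-7.8,-2.5,-1.0],"rot":[0,0,0],"grip":0},{"delta_pos":[-7.8,-5.8,-3.4],"rot":[0,0,0],"grip":0},{"delta_pos":[-7.8,-5.8,-3.4],"rot":[0,0,0],"grip":0},{"delta_pos":[-7.8,-5.8,-3.4],"rot":[0,0,0],"grip":0}]}}

```text
t: 12.58
ee_pos: [477.8, 159.6, 90.0]
tcp_rot: [0.668, 1.57, 0.3]
contact_force: [0.4, -0.2, 0.3]
opening: 0.003
```

```bash
python3 -c "
from h import *
s=bot.read_state();e=s['ee_pos'];print(s['t'],e,s['contact_force'])
p=bot.get_image('top');spokes(p)
cv2.imwrite('pics/top9.png',cv2.resize(p['color'][90:290,120:400],None,fx=2.5,fy=2.5))
p=bot.get_image('scene');im=cv2.resize(p['color'][110:230,220:380],None,fx=4.5,fy=4.5,interpolation=cv2.INTER_CUBIC)
for z in (90,100,110,120,130):
  u,v=proj(p,(e[0],e[1],z));cv2.circle(im,(int((u-220)*4.5),int((v-110)*4.5)),3,(0,255,0),-1)
cv2.imwrite('pics/scene9.png',im)
to([pr(-32,105,90),pr(-32,105,51)])"
```

```text
12.575 [477.83988222 159.57793608  89.95489306] [ 0.42240955 -0.24405056  0.32749267]
spoke [ 109.   69. 2117.  108.  150.] 32.51
spoke [  70. -109. 2168.  108.  150.] 302.65
spoke [-109.  -69. 2052.  108.  150.] 212.3
[-0.03, -0.14, -0.08]
[3.87, -0.14, -0.09]
```

View pics/scene9.png

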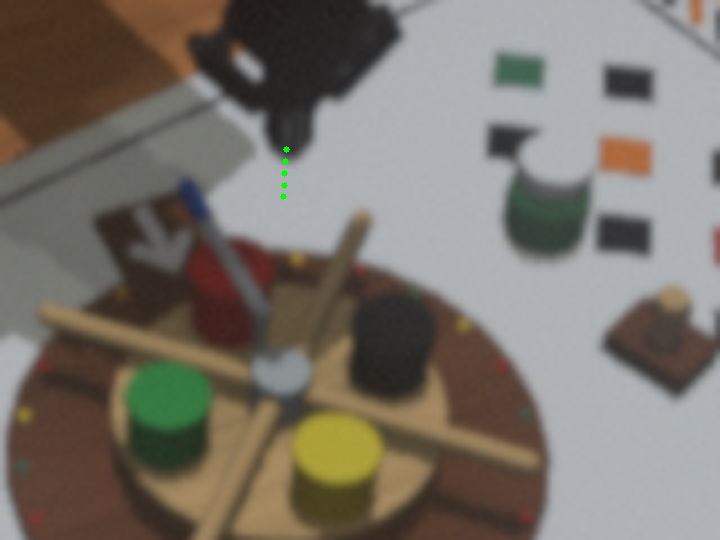

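View pics/top9.png

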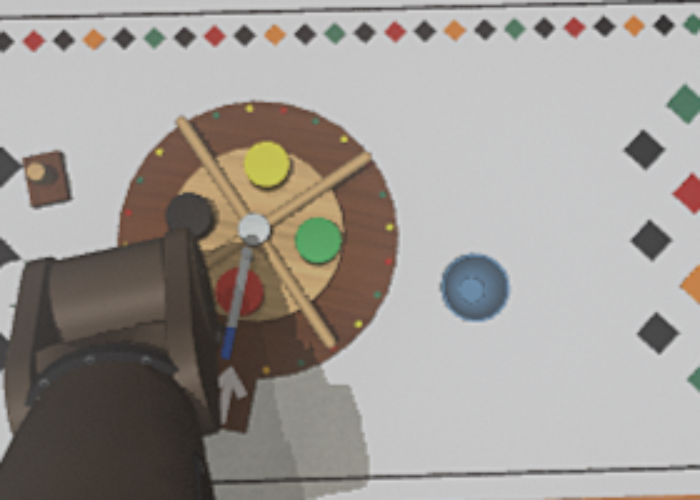

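```bash
python3 -c "
from h import *
to([pr(-32,105,51)]+[pr(a,105,51) for a in range(-26,66,6)])"
```

```text
[3.87, -0.14, -0.09]
[3.86, -1.17, -0.47]
[3.86, -2.23, -0.75]
[3.86, -3.32, -0.91]
[3.86, -4.42, -0.96]
[3.86, -5.52, -0.89]
[3.86, -6.6, -0.71]
[3.86, -7.66, -0.42]
[3.86, -8.68, -0.01]
[3.86, -9.66, 0.5]
[3.86, -10.57, 1.1]
[3.86, -11.42, 1.8]
[3.86, -12.19, 2.58]
[3.86, -12.88, 3.45]
[3.86, -13.47, 4.37]
[3.86, -13.96, 5.36]
[3.86, -14.34, 6.39]
```

>>> {"op": "drive_tool", "data": {"steps": [{"delta_pos":[3.9,-0.1,-0.1],"rot":[0,0,0],"grip":0},{"delta_pos":[3.9,-0.6,-0.3],"rot":[0,0,0],"grip":0},{"delta_pos":[3.9,-1.2,-0.5],"rot":[0,0,0],"grip":0},{"delta_pos":[3.9,-2.2,-0.75],"rot":[0,0,0],"grip":0},{"delta_pos":[3.9,-3.3,-0.9],"rot":[0,0,0],"grip":0},{"delta_pos":[3.9,-4.4,-0.95],"rot":[0,0,0],"grip":0},{"delta_pos":[3.9,-5.5,-0.9],"rot":[0,0,0],"grip":0},{"delta_pos":[3.9,-5.5,-0.9],"rot":[0,0,0],"grip":0}]}}

```text
t: 13.68
ee_pos: [448.3, 110.4, 50.8]
tcp_rot: [3.058, 1.571, 2.689]
contact_force: [0.1, -0.4, 0.0]
opening: -0.003
```

```bash
python3 -c "
from h import *
s=bot.read_state();e=s['ee_pos'];print(s['t'],e,s['contact_force'])
p=bot.get_image('top');spokes(p)
cv2.imwrite('pics/top10.png',cv2.resize(p['color'][90:290,120:400],None,fx=2.5,fy=2.5))
p=bot.get_image('scene');im=cv2.resize(p['color'][110:230,220:380],None,fx=4.5,fy=4.5,interpolation=cv2.INTER_CUBIC)
cv2.imwrite('pics/scene10.png',im)
to([pr(a,105,51) for a in range(-2,66,6)])"
```

```text
13.675 [448.26218634 110.37934345  50.77234297] [ 0.05228152 -0.39387211  0.04222247]
spoke [ 109.   69. 2063.  108.  150.] 32.5
spoke [  70. -109. 2088.  108.  150.] 302.62
[-0.03, 0.07, 0.08]
[-0.03, -1.01, 0.26]
[-0.03, -2.07, 0.55]
[-0.03, -3.09, 0.96]
[-0.03, -4.07, 1.46]
[-0.03, -4.98, 2.07]
[-0.03, -5.83, 2.77]
[-0.03, -6.6, 3.56]
[-0.03, -7.28, 4.42]
[-0.03, -7.87, 5.34]
[-0.03, -8.36, 6.33]
[-0.03, -8.75, 7.36]
```

View pics/scene10.png

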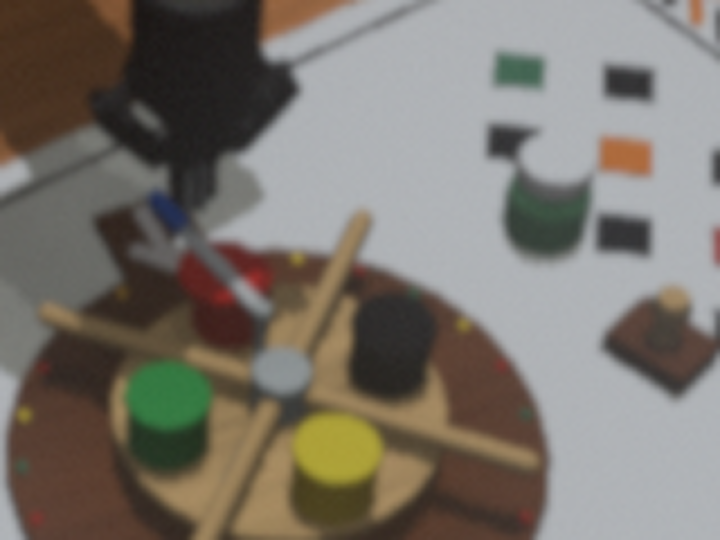

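View pics/top10.png

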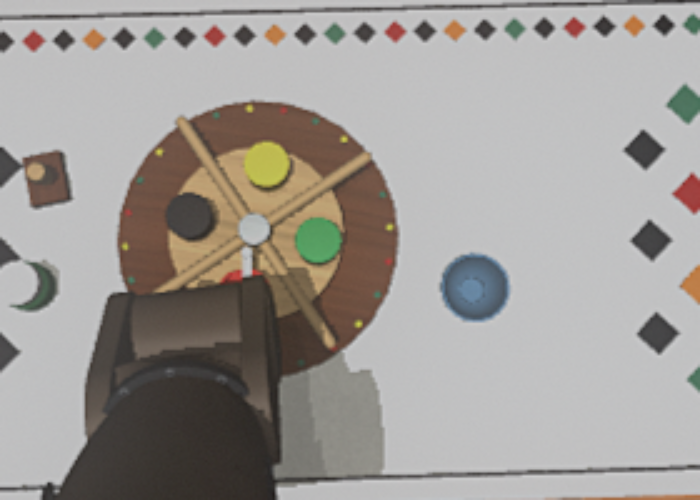

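>>> {"op": "drive_tool", "data": {"steps": [{"delta_pos":[0,-1.0,0.25],"rot":[0,0,0],"grip":0},{"delta_pos":[0,-2.05,0.55],"rot":[0,0,0],"grip":0},{"delta_pos":[0,-3.1,0.95],"rot":[0,0,0],"grip":0},{"delta_pos":[0,-4.05,1.45],"rot":[0,0,0],"grip":0},{"delta_pos":[0,-5.0,2.05],"rot":[0,0,0],"grip":0},{"delta_pos":[0,-5.8,2.75],"rot":[0,0,0],"grip":0},{"delta_pos":[0,-6.6,3.55],"rot":[0,0,0],"grip":0},{"delta_pos":[0,-7.3,4.4],"rot":[0,0,0],"grip":0}]}}

```text
t: 14.78
ee_pos: [463.6, 26.5, 50.7]
tcp_rot: [1.129, 1.571, 0.761]
contact_force: [-0.9, -0.7, -0.2]
opening: 0.001
```

```bash
python3 -c "
from h import *
s=bot.read_state();e=s['ee_pos'];print(s['t'],e,s['contact_force'])
p=bot.get_image('top');spokes(p)
cv2.imwrite('pics/top11.png',cv2.resize(p['color'][90:290,120:400],None,fx=2.5,fy=2.5))
p=bot.get_image('scene');im=cv2.resize(p['color'][110:230,220:380],None,fx=4.5,fy=4.5,interpolation=cv2.INTER_CUBIC)
for a in (60,70,80,86):
  u,v=proj(p,pr(a,98,98));cv2.circle(im,(int((u-220)*4.5),int((v-110)*4.5)),3,(0,255,0),-1)
cv2.imwrite('pics/scene11.png',im)
to([pr(a,105,51) for a in range(46,76,3)])"
```

```text
14.775 [463.63460476  26.50904902  50.67383172] [-0.91302695 -0.74252351 -0.17310638]
spoke [ 109.   69. 2055.  108.  150.] 32.5
spoke [  70. -109. 2080.  108.  150.] 302.63
spoke [ -69.  109. 2067.  108.  150.] 122.24
[-0.04, 0.06, -0.06]
[-0.04, -0.24, 0.39]
[-0.03, -0.53, 0.86]
[-0.03, -0.78, 1.35]
[-0.03, -1.02, 1.85]
[-0.03, -1.22, 2.36]
[-0.03, -1.4, 2.88]
[-0.03, -1.55, 3.41]
[-0.03, -1.67, 3.94]
[-0.03, -1.77, 4.48]
```

View pics/scene11.png

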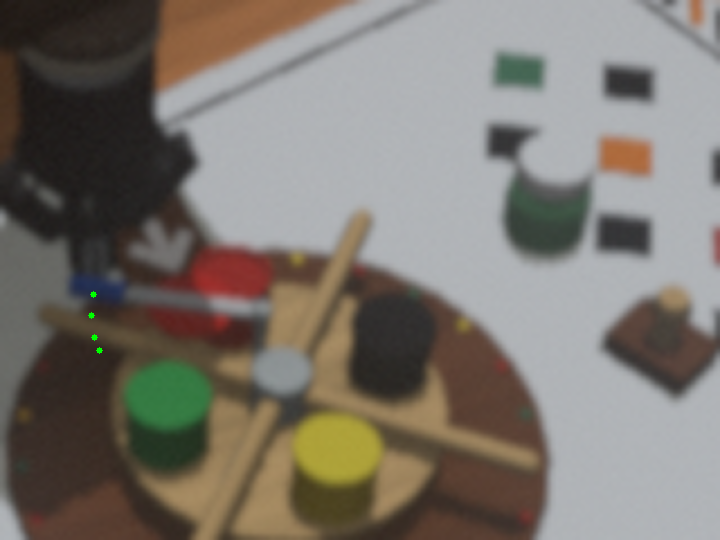

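View pics/top11.png

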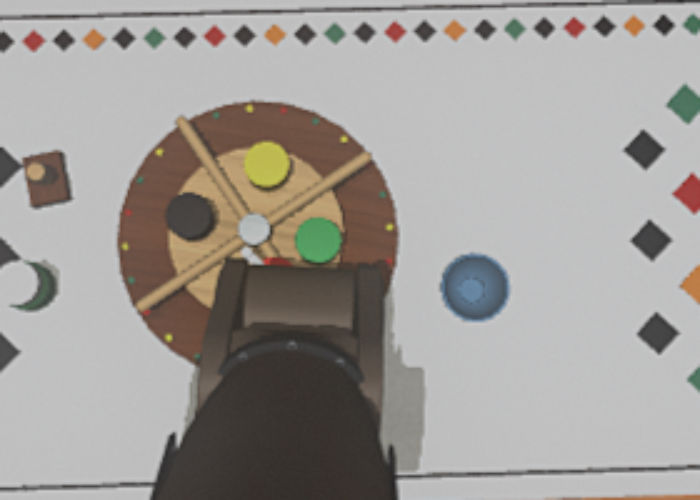

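>>> {"op": "drive_tool", "data": {"steps": [{"delta_pos":[0,-0.5,0.85],"rot":[0,0,0],"grip":0},{"delta_pos":[0,-1.0,1.85],"rot":[0,0,0],"grip":0},{"delta_pos":[0,-1.35,2.8],"rot":[0,0,0],"grip":0},{"delta_pos":[0,-1.5,3.2],"rot":[0,0,0],"grip":0},{"delta_pos":[0,-1.5,3.2],"rot":[0,0,0],"grip":0}]}}

```text
t: 15.5
ee_pos: [487.8, 1.5, 50.6]
tcp_rot: [2.284, 1.571, 1.916]
contact_force: [0.2, 0.8, 0.1]
opening: 0.003
```

```bash
python3 -c "
from h import *
s=bot.read_state();e=s['ee_pos'];print(s['t'],e,s['contact_force'])
p=bot.get_image('top');spokes(p)
p=bot.get_image('scene');im=cv2.resize(p['color'][110:230,220:380],None,fx=4.5,fy=4.5,interpolation=cv2.INTER_CUBIC)
for a in (60,70,80,86):
  u,v=proj(p,pr(a,98,98));cv2.circle(im,(int((u-220)*4.5),int((v-110)*4.5)),3,(0,255,0),-1)
cv2.imwrite('pics/scene12.png',im)
to([pr(50,112,51),pr(45,112,150),(430,200,200)])"
```

```text
15.5 [487.82363079   1.54526195  50.59213314] [0.24018893 0.76938154 0.05705148]
spoke [ 109.   69. 2137.  108.  150.] 32.52
spoke [  70. -109. 2185.  108.  150.] 302.66
spoke [ -69.  109. 2148.  108.  150.] 122.23
[-0.04, 0.51, -2.9]
[-9.94, 1.05, -3.71]
[-14.93, 16.43, -12.49]
```

View pics/scene12.png

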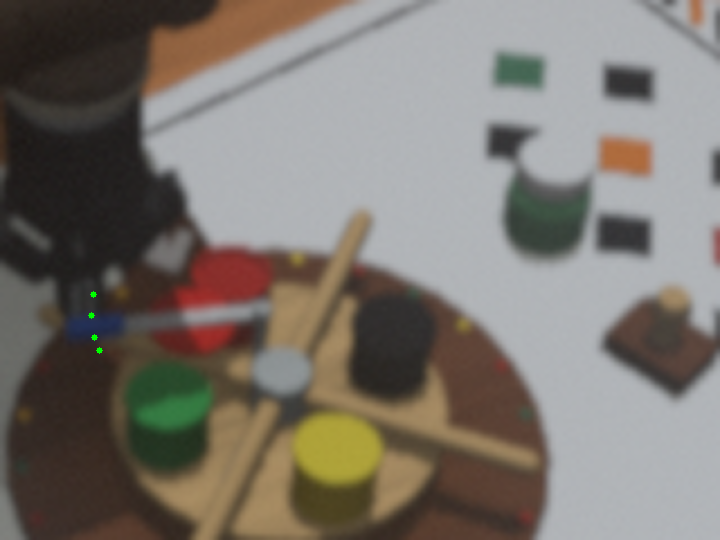

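>>> {"op": "drive_tool", "data": {"steps": [{"delta_pos":[0,-0.1,0.45],"rot":[0,0,0],"grip":0},{"delta_pos":[0,-0.15,0.8],"rot":[0,0,0],"grip":0},{"delta_pos":[0,-0.15,0.8],"rot":[0,0,0],"grip":0},{"delta_pos":[0,0.1,-0.6],"rot":[0,0,0],"grip":0},{"delta_pos":[0,0.5,-2.5],"rot":[0,0,0],"grip":0},{"delta_pos":[-5,0.8,-3.0],"rot":[0,0,0],"grip":0},{"delta_pos":[-10,1.0,-3.5],"rot":[0,0,0],"grip":0},{"delta_pos":[-15,1.0,-3.5],"rot":[0,0,0],"grip":0}]}}

```text
t: 16.6
ee_pos: [457.1, 24.3, 202.1]
tcp_rot: [-3.069, 1.57, 2.847]
contact_force: [0.1, -0.4, -0.0]
opening: 0.0
```

```bash
python3 -c "
from h import *
s=bot.read_state();e=s['ee_pos'];print(s['t'],e,s['contact_force'])
to([(330,330,200),(200,560,200)])"
```

```text
16.6 [457.12239365  24.33607453 202.08860073] [ 0.09979695 -0.39652061 -0.00970736]
[0.22, 23.96, -22.84]
[0.24, 40.76, -43.23]
```

>>> {"op": "drive_tool", "data": {"steps": [{"delta_pos":[-1,20,-11],"rot":[0,0,0],"grip":0},{"delta_pos":[-1,20,-11],"rot":[0,0,0],"grip":0},{"delta_pos":[-1,20,-11],"rot":[0,0,0],"grip":0},{"delta_pos":[-1,20,-11],"rot":[0,0,0],"grip":0},{"delta_pos":[-1,42,-40],"rot":[0,0,0],"grip":0},{"delta_pos":[-1,42,-40],"rot":[0,0,0],"grip":0},{"delta_pos":[-1,42,-40],"rot":[0,0,0],"grip":0},{"delta_pos":[-1,42,-40],"rot":[0,0,0],"grip":0}]}}

```text
t: 17.6
ee_pos: [294.0, 463.5, 210.6]
tcp_rot: [-1.76, 1.571, -2.127]
contact_force: [0.8, -0.5, 1.0]
opening: -0.002
```

>>> {"op": "drive_tool", "data": {"steps": [{"delta_pos":[0,8,-6],"rot":[0,0,0],"grip":0},{"delta_pos":[0,8,-6],"rot":[0,0,0],"grip":0},{"delta_pos":[0,8,-6],"rot":[0,0,0],"grip":0}]}}

```text
t: 17.98
ee_pos: [267.1, 559.9, 209.7]
tcp_rot: [-1.918, 1.57, -2.283]
contact_force: [0.5, 0.2, -0.1]
opening: 0.0
```

```bash
python3 -c "
from h import *
s=bot.read_state();print(s['t'],s['ee_pos'],s['contact_force'],s['dq'])
p=bot.get_image('top');spokes(p);arrow(p)
for q in ('cover_tab','cover_pin','red_middle','arrow_spot','jar_middle','dish_middle','stamp_middle'):
  for a in bot.spot_point(q,p)[:1]: print(q,np.round(atz(p,a['pixel'],Z[q])),round(a['confidence'],2))
w=topwarp(p,98,c=C,s=2);X,Y,r,a=pol(w.shape,2,C);hsv=cv2.cvtColor(w,cv2.COLOR_BGR2HSV)
k=(hsv[...,0]>105)&(hsv[...,0]<130)&(hsv[...,1]>130)&(r<170)
pin=np.array(pr(0,0,0)[:2])-C;v=np.array([X[k].mean(),Y[k].mean()])-pin
print('tab',k.sum(),v,np.hypot(*v),(np.degrees(np.arctan2(v[1],v[0]))-167.44)%360)
cv2.imwrite('pics/top13.png',cv2.resize(p['color'][90:290,100:350],None,fx=3,fy=3,interpolation=cv2.INTER_CUBIC))"
```

```text
17.975 [267.06934332 559.86068113 209.7300408 ] [ 0.53370815  0.18917263 -0.12196136] [-0.04508551 -0.03010679  0.0504311  -0.00822597 -0.00299925 -0.02576156]
spoke [ 109.   69. 1855.  108.  150.] 32.48
spoke [  70. -109. 1872.  108.  150.] 302.61
spoke [ -69.  109. 1887.  108.  150.] 122.27
spoke [-109.  -69. 1836.  108.  150.] 212.33
arrow n 4574 al 153.20418500591214 217.5511457175571 dir of centroid 167.3933251135645 own dir 167.54856826880223
cover_tab [516.  -7.  98.] 0.9
cover_pin [549.  93.  98.] 0.55
red_middle [512.  96.  62.] 0.63
arrow_spot [515.  89.  62.] 0.7
jar_middle [534. 334.  32.] 0.68
dish_middle [ 511. -172.   18.] 0.63
stamp_middle [664. 330.  20.] 0.75
tab 997 [-37.42154633 -90.22044587] 97.67344051327284 80.03235279132355
```

View pics/top13.png

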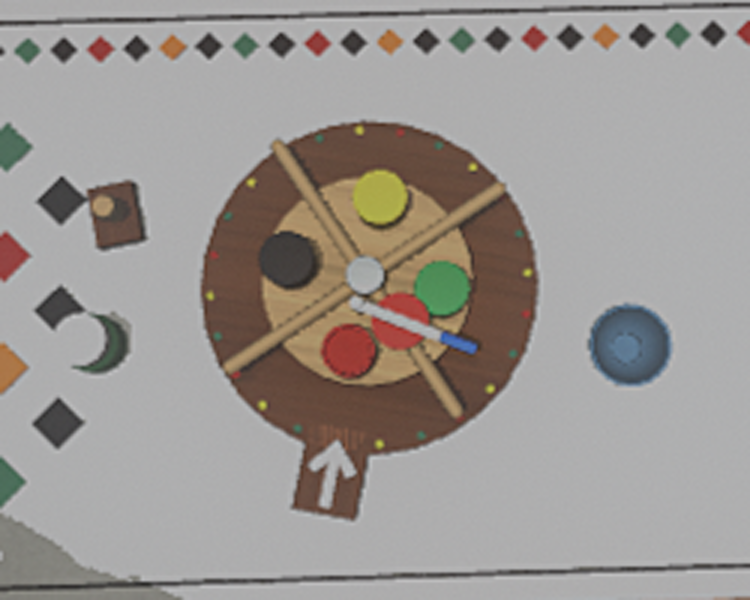

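```bash
python3 -c "
from h import *
print(bot.job_done(),bot.read_state()['t'])"
```

```text
the job is handed in; nothing more can be done
the job is handed in; nothing more can be done
```

The red pot is in line with the arrow and its cover is swung open. I handed the job in at about 18 s of the 56 s allowed.

**What I did:** With the closed fingertip I pushed one wooden arm about 136° anticlockwise until the red pot lined up. I then lifted clear, pushed the blue tab anticlockwise, and retreated well away from everything.

**Last checks, from the top camera after retreating:**
- **Alignment:** the red pot lies at 167.4°, worked out from the four arms. The arrow lies at 167.4 to 167.5°. The wheel did not move measurably while the cover was being opened.
- **Cover:** it is at 80° (1.40 rad), short of the 86° stop. The tab measured 97.7 mm from the pin, against 98 mm given.
- **Jar, dish and stamp:** the final picture shows them in place. The dish and stamp read within 6 mm of their first measurements. The jar read about 17 mm off, but that network point is unreliable; the tool never went near it and the picture shows no change.
- **Forces:** every reading stayed at a few newtons.

**What disagreed:** in the scene camera the shut fingertip showed about 30 mm higher than the reported TCP. As a result my first push passed over the arm without moving it. I noticed this, worked with the camera-corrected height, and repeated the push.

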